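# Log the small setting ring at the gauge station

### The arm

A 6-joint arm with a two-finger parallel gripper is mounted at the origin on a cart in front of the work surface, level with it; the furniture and walls round the work are solid. World frame = base frame: x ahead of the robot, y to its left, z up, the work surface at z = 0. Lengths are in m, angles in rad, forces in N, time in s.
With the tool pointing down it reaches from about 0.25 to 0.775 m from the base axis. Payload 4 kg.
Tool frame: the origin (TCP) lies midway between the tips of the shut fingers; the grasp point (between the pads) lies 19 mm behind it; z points along the fingers, y is the direction in which the jaws open and shut (so a half turn about z gives the same grasp; the last joint's range is limited). The gripper opens to 94 mm and grips with 3 to 60 N. Pads are 16 mm wide; open, the fingers measure 119 mm over their backs; the gripper's body (75 mm by 177 mm) begins 78 mm behind the grasp point.
Start: joints at [-1.348, 0.087, 1.371, -0, 1.684, -0.103], TCP at [0.176, -0.521, 0.178] pointing down, gripper open.
Joint ranges: [-3.1, 3.1], [-0.76, 2.03], [0.27, 2.55], [-1.08, 4.22], [0.17, 2.65], [-2.57, 2.57]. Speed limits (rad/s): [2.79, 2.79, 3.14, 3.14, 3.14, 3.14].

### API

Orientations are given as [roll, pitch, yaw] about the fixed x, y, z axes, in that order (R = Rz(yaw) Ry(pitch) Rx(roll)).
In Python, from bench import robot gives the robot as it stands.
- The arm moves only by the tool servo_tool, never from a script. Its argument "rows" is a list of rows, each a list of 2 entries, a list of its own where there are three numbers: the shift along the tool's x, y, z normalised to -1 to 1, where 1 is 0.08 m, then the turn about the tool's z normalised to -1 to 1, where 1 is pi/2 rad. A call has 1 to 12 rows; each row is the pose to reach, as a shift and turn from the pose commanded when the call began, along the tool's axes at that moment; what a row does not reach only later rows make up. A row lasts 1/12 s, in which the tool goes at most 41.7 mm and 7.16 degrees, less where a joint would pass 70% of its speed; a pose out of reach is approached as far as the arm can. A call with a number of a shift or a turn outside -1 to 1 is refused whole. A call with a gripper value outside its range is refused whole. "grip" is the closure, from -1 (fully open) to 1 (shut), set as the call begins (left out, the last holds). The fingers move at their own pace and stop on an object; the grip force is fixed at half the most. Time passes only in rows, so rows that repeat a pose let the fingers close. It gives the time, the measured TCP pose, the force and the opening at its end, in the units of the state.
- robot.get_obs(): the state, without advancing time (a new reading comes with each control period).
- robot.snapshot(name): name is "scene" or "top" or "wrist"; returns a dict with "pixels" (400x640x3 uint8, red, green, blue), "camera_matrix" (3x3 intrinsics, pixels), "D" ([k1, k2, p1, p2, k3] as OpenCV has them; the pictures are not rectified), "world_from_camera" (4x4, takes a point from camera to world coordinates). Camera axes: x right, y down, z forward; pixel columns grow to the right and rows downward; lengths in m; the calibration is good to about 2 mm. A picture is of the moment at which its call begins. There is no depth.
- robot.close_job(): hands the job in, once; it reports no verdict.
The state is a dict: "time": time; "joint_positions": joint angles; "qvel": joint speeds; "joint_torque": joint torques, N m; "tool_pos": TCP position; "ee_rot": TCP orientation; "wrist_force": force on the tool from outside, world axes, zero at the start; "wrist_torque": the same for the moment, N m; "width": finger opening in m.
Only numpy, scipy, OpenCV 4.12 (cv2) and the standard library are available. Lean on these libraries where they do the work, as an engineer would, in place of code of your own. Each camera call takes 0.05 s, during which the arm holds its last target.

### The job

The smallest of the three rings lying in the nests of the grey inspection station has just been checked: with closed fingertips lightly press the round key of its own lane (the key straight in front of its nest) until it visibly goes down and let it come up, then in the same way press the long bar at the front of the station to confirm. Leave the other two keys, the three rings and everything standing around the station untouched, pick nothing up, and withdraw.

Things in the scene. Friction and masses are not known exactly. Their poses are not given: they have to be found in the camera images.
- station: Grey box fixed to the bench, 206 (x) x 268 (y) x 22 mm; plate on its rear half (top 34 mm above the bench) with three round nests 73 mm wide, 7 mm deep. Origin: centre of its underside. x points from its front (bar) to its rear (nests), y to its left, z up. Nests at x 0.044, round keys at x -0.033, both at y 0.082, 0, -0.082 (left, middle, right lane); bar at x -0.080, y 0 (m)
- key_left_top (a point): Left lane key; round black push key, 30 mm across, one of the row of three, each in front of its nest; this point is the centre of its flat top, 38 mm above the bench when up. Sprung: it goes straight down at most 8 mm (1 N to start, 5 N at the stop), returns when released; counts as pressed from 2.5 mm, held for a moment
- key_middle_top (a point): Middle lane key; round black push key, 30 mm across, one of the row of three, each in front of its nest; this point is the centre of its flat top, 38 mm above the bench when up. Sprung: it goes straight down at most 8 mm (1 N to start, 5 N at the stop), returns when released; counts as pressed from 2.5 mm, held for a moment
- key_right_top (a point): Right lane key; round black push key, 30 mm across, one of the row of three, each in front of its nest; this point is the centre of its flat top, 38 mm above the bench when up. Sprung: it goes straight down at most 8 mm (1 N to start, 5 N at the stop), returns when released; counts as pressed from 2.5 mm, held for a moment
- enter_bar_top (a point): Long black confirm bar, 120 mm along the station's y by 22 mm, at the very front of the station; this point is the centre of its flat top, 38 mm above the bench when up. Same springing and 8 mm travel as the round keys, it goes straight down wherever it is pressed; counts as pressed from 2.5 mm, held for a moment
- key_left (a joint): Travel of the left lane key in m: 0 = up, 0.008 = fully down
- key_middle (a joint): Travel of the middle lane key in m: 0 = up, 0.008 = fully down
- key_right (a joint): Travel of the right lane key in m: 0 = up, 0.008 = fully down
- enter_bar (a joint): Travel of the confirm bar in m: 0 = up, 0.008 = fully down
- small_ring_center (a point): The smallest ring: plain steel setting ring 48 mm across, 18 mm high, lying loose in one of the nests (any lane); this point is its centre, half-way up. Its lane's key is 77 mm (up to about 90 mm if the ring lies off-centre) away, the other keys over 100 mm
- large_ring_center (a point): Large plain steel master ring, 66 mm across, 20 mm high, loose in another nest; centre, half-way up. Leave alone
- bearing_center (a point): Ball bearing with black seal, 62 mm across, 14 mm high, loose in the remaining nest; centre, half-way up. Leave alone
- plug_center (a point): Plug gauge, dumb-bell shaped, 35 mm across, 102 mm tall, standing loose behind the station; centre. Leave alone
- tin_center (a point): Grease tin, 63 mm across, 43 mm high, standing loose behind the station; centre. Leave alone
- pen_center (a point): Marker pen 125 mm long, 20 mm thick, lying loose between the station and the bench's front edge; centre. Leave alone. (To the right of the station a wooden case with raised lid and a microscope-like gauge are fixed to the bench: swing over them well above 0.3 m and come down on the station from above)
Not all that is in view belongs to the job. Leave any pink look-alike of the part that bears small_ring_center alone.

How it is judged:
On the way, in this order (a step that is already met when the one before it is completed fails the run):
1. the fingertips press the round key in front of the smallest ring, 2.5 mm or more (((horizontal distance between small_ring_center and key_left_top below 0.092 m and (value of joint key_left above 0.0025 m and contact force between the fingers and key_left above 0.3 N) and value of joint enter_bar below 0.002 m) or (horizontal distance between small_ring_center and key_middle_top below 0.092 m and (value of joint key_middle above 0.0025 m and contact force between the fingers and key_middle above 0.3 N) and value of joint enter_bar below 0.002 m) or (horizontal distance between small_ring_center and key_right_top below 0.092 m and (value of joint key_right above 0.0025 m and contact force between the fingers and key_right above 0.3 N) and value of joint enter_bar below 0.002 m))), for 0.1 s.
2. with all round keys up again, the fingertips press the long bar, 2.5 mm or more (value of joint enter_bar above 0.0025 m and contact force between the fingers and enter_bar above 0.3 N and value of joint each of key_left, key_middle, key_right below 0.001 m), for 0.1 s.
At the end, for the whole second after the job is handed in: all keys and the bar are up again (within 1 mm), the three rings lie within 10 mm and the plug gauge, tin and marker within 15 mm of where they started (value of joint each of key_left, key_middle, key_right, enter_bar below 0.001 m and distance of each of bearing_center, large_ring_center, small_ring_center from where it was at the start of the episode below 0.01 m and distance of each of plug_center, tin_center, pen_center from where it was at the start of the episode below 0.015 m); the robot touches nothing.
It fails at once if a lane key pressed (over 2 mm) though the smallest ring is not in its lane ((value of joint key_left above 0.002 m and not (horizontal distance between small_ring_center and key_left_top below 0.092 m)) or (value of joint key_middle above 0.002 m and not (horizontal distance between small_ring_center and key_middle_top below 0.092 m)) or (value of joint key_right above 0.002 m and not (horizontal distance between small_ring_center and key_right_top below 0.092 m))).
It fails at once if a key or the bar pushed harder than 20 N (contact force between any of the arm, the fingers and key_left above 20 N or contact force between any of the arm, the fingers and key_middle above 20 N or contact force between any of the arm, the fingers and key_right above 20 N or contact force between any of the arm, the fingers and enter_bar above 20 N).
It fails at once if one of the three rings touched (over 2 N), moved over 10 mm or lifted (contact force between any of the arm, the fingers and bearing above 2 N or contact force between any of the arm, the fingers and large_ring above 2 N or contact force between any of the arm, the fingers and small_ring above 2 N or distance of any of bearing_center, large_ring_center, small_ring_center from where it was at the start of the episode above 0.01 m).
It fails at once if the plug gauge, tin or marker moved over 15 mm or lifted (distance of any of plug_center, tin_center, pen_center from where it was at the start of the episode above 0.015 m).
It also fails if it takes over 48 s, if anything falls off the work surface, if the arm or the gripper's body presses on something with over 40 N, if the wrist force passes 120 N, or if a joint passes its speed limit or range.

## Working session

There is one attempt and no reset: what is moved stays moved. The work goes in short steps, Python scripts to look and compute and a tool call to move; the robot and the scene stay as the last step left them, time stands still between calls to the robot, and variables do not carry over. Pictures are saved under pics/ and viewed, and the job is handed in when it is done.

Besides the shell and the picture viewer there is one more tool, called after "Emit:" as name([rows], argument=value, ...), one row to a line, values as JSON. servo_tool: Moves the arm, as the interface text tells. Its arguments: {"type":"object","properties":{"rows":{"type":"array"},"grip":{"type":"number"}},"required":["rows"]}

```bash
mkdir -p pics; python3 - <<'E'
from bench import robot
import cv2,numpy as np
o=robot.get_obs();print(o)
for n in("scene","top","wrist"):
    s=robot.snapshot(n);cv2.imwrite(f"pics/{n}0.png",cv2.cvtColor(s["pixels"],cv2.COLOR_RGB2BGR))
    np.savez(f"{n}0.npz",**s);print(n,s["camera_matrix"].tolist(),s["D"],s["world_from_camera"].round(4).tolist())
E
```

```text
{'time': 0.0, 'joint_positions': array([-1.34812054e+00,  8.79885395e-02,  1.37228321e+00,  4.08634166e-06,
        1.68359908e+00, -1.03099925e-01]), 'qvel': array([ 0.00095156, -0.00042112,  0.0003088 , -0.00187461, -0.00020691,
       -0.00071065]), 'joint_torque': array([-2.08889905e-03, -3.40183961e+01, -3.02425361e+01,  7.16505619e-02,
        3.29523382e-02, -1.54313648e-04]), 'tool_pos': array([ 0.17588273, -0.52046091,  0.17707125]), 'ee_rot': array([-3.13932699e+00, -2.38503810e-04,  3.25775895e-01]), 'wrist_force': array([0.40653075, 0.63481598, 0.02055789]), 'wrist_torque': array([-0.05900611,  0.00959651,  0.0058497 ]), 'width': 0.09397243407046806}
scene [[474.07281040316565, 0.0, 321.1098135311559], [0.0, 474.07281040316565, 197.86839663845134], [0.0, 0.0, 1.0]] [-0.00627708  0.          0.          0.          0.        ] [[-0.2469, 0.6513, -0.7175, 1.3323], [0.969, 0.1573, -0.1907, 0.3683], [-0.0113, -0.7423, -0.6699, 0.7713], [0.0, 0.0, 0.0, 1.0]]
top [[432.06620914962184, 0.0, 318.4197115053843], [0.0, 432.06620914962184, 191.49834023538463], [0.0, 0.0, 1.0]] [-0.00100651  0.          0.          0.          0.        ] [[-0.0073, -0.9974, 0.0714, 0.5078], [-0.9998, 0.0058, -0.0207, 0.1882], [0.0203, -0.0716, -0.9972, 0.9461], [0.0, 0.0, 0.0, 1.0]]
wrist [[341.8503980106015, 0.0, 318.3826843420539], [0.0, 341.8503980106015, 197.40090774524228], [0.0, 0.0, 1.0]] [-0.02547467  0.          0.          0.          0.        ] [[0.3201, -0.9173, -0.2368, 0.2445], [-0.9474, -0.3105, -0.0778, -0.4984], [-0.0021, 0.2493, -0.9684, 0.3838], [0.0, 0.0, 0.0, 1.0]]
```

View pics/top0.png

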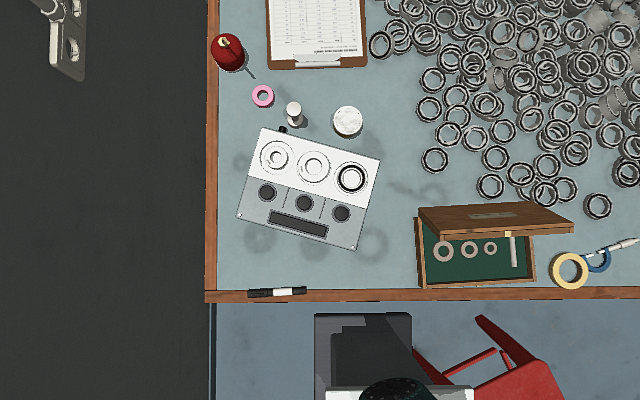

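View pics/scene0.png

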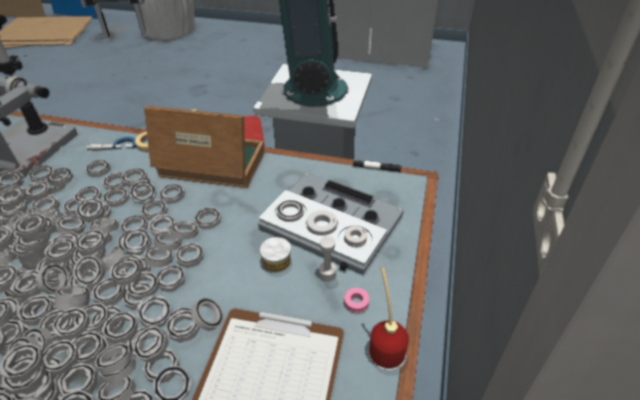

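```bash
python3 - <<'E'
import cv2
a=cv2.imread("pics/top0.png")[115:265,225:395];cv2.imwrite("pics/topc.png",cv2.resize(a,None,fx=4.5,fy=4,interpolation=cv2.INTER_CUBIC)[:600])
a=cv2.imread("pics/scene0.png")[160:280,240:420];cv2.imwrite("pics/scenec.png",cv2.resize(a,None,fx=4,fy=4,interpolation=cv2.INTER_CUBIC))
E
```

```text
(no output)
```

View pics/topc.png

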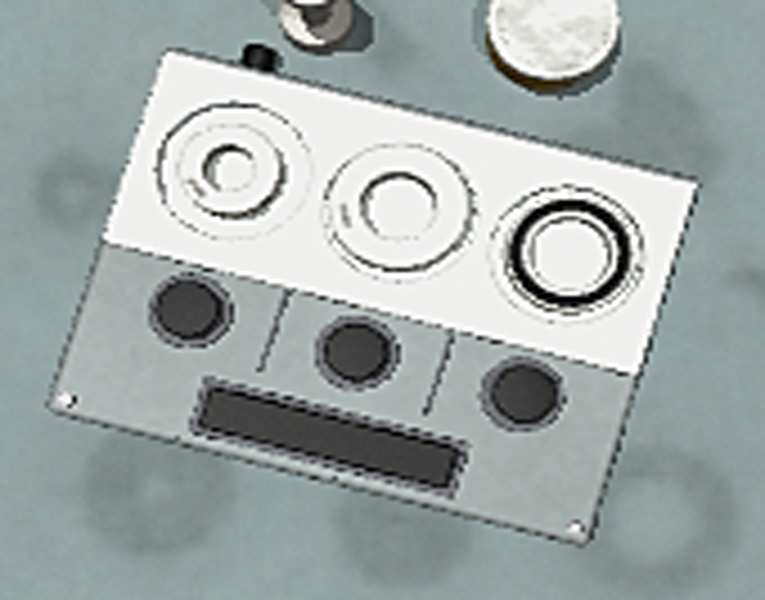

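View pics/scenec.png

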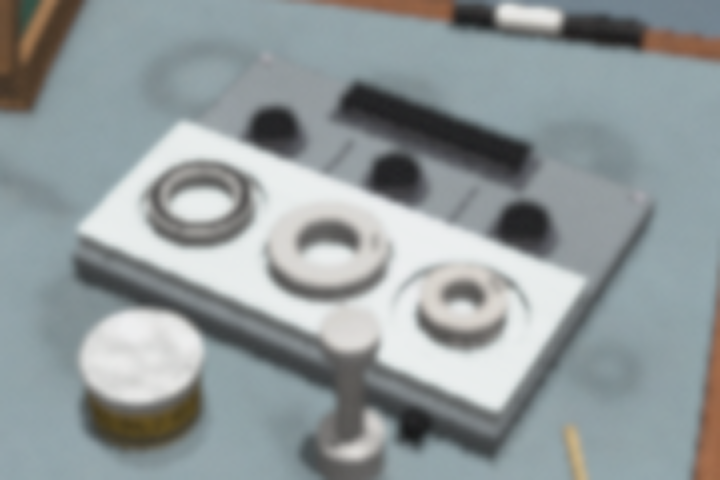

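View pics/wrist0.png

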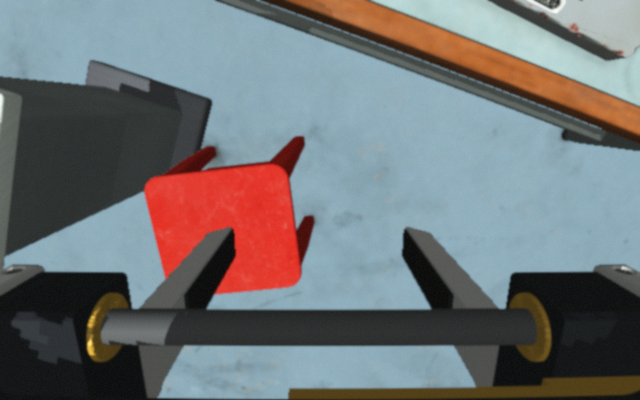

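The smallest ring (top image about (276,157)) lies in the left nest. The large ring is in the middle nest and the bearing is on the right. The left key is near (267,192) and the bar near (298,223). Next I'll measure the keys and the bar.

```bash
cat > h.py <<'E'
import numpy as np,cv2
def ray(s,px,z):
    p=cv2.undistortPoints(np.array([[px]],float),s["camera_matrix"],s["D"])[0,0]
    T=s["world_from_camera"];d=T[:3,:3]@[p[0],p[1],1];c=T[:3,3]
    return c+d*(z-c[2])/d[2]
E
python3 - <<'E'
from h import *
for n,(x0,x1,y0,y1) in {"top":(240,360,178,242),"scene":(295,385,170,225)}.items():
    s=np.load(n+"0.npz");im=s["pixels"]
    m=(im.max(2)<75).astype(np.uint8);k=np.zeros_like(m);k[y0:y1,x0:x1]=m[y0:y1,x0:x1]
    N,l,st,c=cv2.connectedComponentsWithStats(k)
    for i in range(1,N):
        if st[i,4]>40: print(n,c[i].round(1),st[i],ray(s,c[i],.038).round(4))
s=np.load("top0.npz")
for nm,px,z in (("small",(276.2,157),.045),("large",(313.5,166.5),.047),("bearing",(351.5,177.5),.041)): print(nm,ray(s,px,z).round(4))
E
```

```text
top [347.2 186.6] [338 178  22  14  72] [0.5828 0.1085 0.038 ]
top [266.7 191.9] [259 184  16  16 178] [0.5725 0.2781 0.038 ]
top [304.2 202.6] [297 196  16  15 171] [0.5496 0.1994 0.038 ]
top [341.2 213.1] [334 206  15  15 172] [0.527  0.1217 0.038 ]
top [298.2 224.1] [269 212  59  25 607] [0.5047 0.2121 0.038 ]
scene [348.5 192.2] [325 181  47  23 404] [0.5128 0.2169 0.038 ]
scene [308.1 191.8] [303 187  11  10  87] [0.5336 0.1246 0.038 ]
scene [338.6 203.5] [333 199  12  10  95] [0.5564 0.203  0.038 ]
scene [370.6 215.9] [364 211  13  11 104] [0.5791 0.2807 0.038 ]
small [0.6455 0.2576 0.045 ]
large [0.6248 0.1794 0.047 ]
bearing [0.6018 0.0994 0.041 ]
```

Emit:
servo_tool([
  [[0,0,-0.4],0],
  [[0,0,-0.8],0],
  [[0,0,-1],0],
], grip=1)

```text
time: 0.4
tool_pos: [0.1762, -0.5216, 0.2615]
ee_rot: [3.138, 0.0, 0.326]
wrist_force: [-0.0, -0.3, 1.4]
width: 0.0772
```

Emit:
servo_tool([
  [[0,0,-0.5],0],
  [[0,0,-1],0],
  [[0,0,-1],0],
])

```text
time: 0.65
tool_pos: [0.1765, -0.5229, 0.3473]
ee_rot: [3.127, 0.001, 0.326]
wrist_force: [-0.4, 0.5, 0.2]
width: 0.0577
```

Emit:
servo_tool([
  [[0,0,-0.5],0],
  [[0,0,-0.8],0],
  [[0,0,-0.8],0],
])

```text
time: 0.9
tool_pos: [0.1761, -0.5216, 0.407]
ee_rot: [3.134, 0.001, 0.326]
wrist_force: [-1.3, -0.3, 0.7]
width: 0.0376
```

Emit:
servo_tool([
  [[0.33,-0.33,0],0],
  [[0.67,-0.67,0],0],
  [[1,-1,0],0],
  [[1,-1,0],0],
])

```text
time: 1.23
tool_pos: [0.2282, -0.4151, 0.4038]
ee_rot: [3.14, -0.002, 0.332]
wrist_force: [-0.7, 0.2, 1.3]
width: 0.0113
```

Emit:
servo_tool([
  [[0.33,-0.33,0],0],
  [[0.67,-0.67,0],0],
  [[1,-1,0],0],
  [[1,-1,0],0],
])

```text
time: 1.57
tool_pos: [0.2782, -0.3141, 0.4034]
ee_rot: [3.14, -0.002, 0.333]
wrist_force: [-0.4, 0.3, 0.0]
width: 0.0001
```

Emit:
servo_tool([
  [[0.33,-0.33,0],0],
  [[0.67,-0.67,0],0],
  [[1,-1,0],0],
  [[1,-1,0],0],
])

```text
time: 1.9
tool_pos: [0.3284, -0.213, 0.4026]
ee_rot: [-3.142, -0.002, 0.334]
wrist_force: [-0.4, -0.7, 0.7]
width: 0.0005
```

Emit:
servo_tool([
  [[0.33,-0.33,0],0],
  [[0.67,-0.67,0],0],
  [[1,-1,0],0],
  [[1,-1,0],0],
])

```text
time: 2.23
tool_pos: [0.3787, -0.1118, 0.4015]
ee_rot: [-3.14, -0.001, 0.335]
wrist_force: [-1.1, -0.3, 0.0]
width: 0.0006
```

Emit:
servo_tool([
  [[0.33,-0.33,0],0],
  [[0.67,-0.67,0],0],
  [[1,-1,0],0],
  [[1,-1,0],0],
])

```text
time: 2.57
tool_pos: [0.429, -0.011, 0.4005]
ee_rot: [-3.139, 0.001, 0.333]
wrist_force: [-0.9, -0.3, -0.6]
width: 0.0005
```

Emit:
servo_tool([
  [[0.33,-0.33,0],0],
  [[0.67,-0.67,0],0],
  [[1,-1,0],0],
  [[1,-1,0],0],
])

```text
time: 2.9
tool_pos: [0.4795, 0.0898, 0.3993]
ee_rot: [-3.139, 0.003, 0.331]
wrist_force: [-0.4, -0.7, -1.4]
width: 0.0006
```

Emit:
servo_tool([
  [[0.25,-0.25,0.25],0],
  [[0.5,-0.5,0.5],0],
  [[0.75,-0.75,0.75],0],
  [[1,-1,1],0],
  [[1,-1,1],0],
])

```text
time: 3.32
tool_pos: [0.5278, 0.1893, 0.3146]
ee_rot: [-3.14, 0.011, 0.328]
wrist_force: [-0.4, -0.1, -1.2]
width: 0.0005
```

Emit:
servo_tool([
  [[0.25,-0.25,0.3],0],
  [[0.5,-0.5,0.6],0],
  [[0.7,-0.7,0.9],0],
  [[0.8,-0.8,1],0],
  [[0.8,-0.8,1],0],
])

```text
time: 3.73
tool_pos: [0.5673, 0.2687, 0.2379]
ee_rot: [3.141, 0.008, 0.326]
wrist_force: [-0.4, -0.3, -0.6]
width: 0.0002
```

```bash
python3 - <<'E'
from bench import robot
import cv2,numpy as np
o=robot.get_obs();print(o["tool_pos"],o["ee_rot"],o["wrist_force"],o["joint_positions"])
s=robot.snapshot("wrist");cv2.imwrite("pics/wrist1.png",cv2.cvtColor(s["pixels"],cv2.COLOR_RGB2BGR));np.savez("wrist1.npz",**s)
E
```

```text
[0.56733662 0.26865807 0.23791831] [3.14083872 0.00755264 0.32596371] [-0.36580644 -0.27513832 -0.6426157 ] [ 3.52305410e-01  2.68487793e-01  1.04416483e+00 -5.74925501e-04
  1.83650987e+00  1.59698630e+00]
```

View pics/wrist1.png

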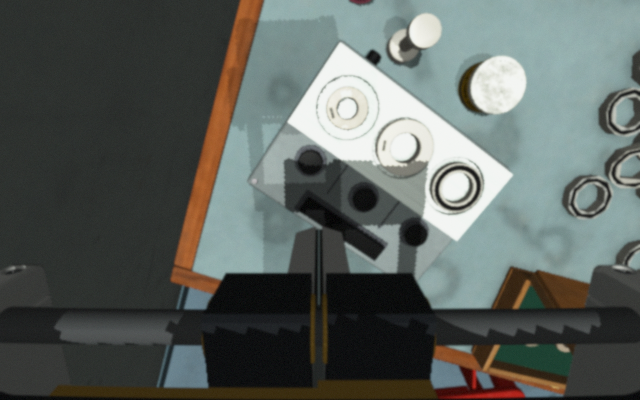

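The wrist view confirms the small ring is in the left nest at (348,106). The left key is at (311,161) and the bar at about (342,226).

```bash
python3 - <<'E'
from h import *
s=np.load("wrist1.npz")
im=s["pixels"]
for nm,(x0,x1,y0,y1) in {"L":(295,328,143,178),"M":(348,385,180,214)}.items():
    k=(im[y0:y1,x0:x1].max(2)<45).astype(np.uint8)
    N,l,st,c=cv2.connectedComponentsWithStats(k);i=1+np.argmax(st[1:,4]);p=c[i]+[x0,y0];print(nm,p,st[i],ray(s,p,.038).round(4))
print("R",ray(s,(414,234),.038),"bar",ray(s,(342,226),.038))
for nm,px,z in (("small",(348,107),.045),("large",(405,147),.047)): print(nm,ray(s,px,z))
t=np.array([.56734,.26866]);a=.326;ax=np.array([np.cos(a),np.sin(a)]);ay=np.array([np.sin(a),-np.cos(a)])
for q in ((.5735,.2785),(.506,.2125)): d=np.array(q)-t;print(d@ax/.08,d@ay/.08)
E
```

```text
L [310.54026846 166.15436242] [  2   8  27  24 298] [0.5689 0.2784 0.038 ]
M [363.47964602 197.80707965] [  3   4  27  28 565] [0.5524 0.2044 0.038 ]
R [0.52849157 0.12684148 0.038     ] bar [0.50943063 0.21702632 0.038     ]
small [0.64780041 0.25981268 0.045     ]
large [0.62680331 0.18210665 0.047     ]
0.112336004719823 -0.09186197278301862
-0.9511859074955498 0.4194698223732747
```

Emit:
servo_tool([
  [[0.12,-0.11,0.3],0],
  [[0.12,-0.11,0.7],0],
  [[0.12,-0.11,1],0],
  [[0.12,-0.11,1],0],
])

```text
time: 4.12
tool_pos: [0.5719, 0.2782, 0.1586]
ee_rot: [3.14, 0.008, 0.324]
wrist_force: [-0.6, -0.1, -1.6]
width: 0.0005
```

Emit:
servo_tool([
  [[0,0,0.3],0],
  [[0,0,0.6],0],
  [[0,0,0.9],0],
  [[0,0,1],0],
  [[0,0,1],0],
  [[0,0,1],0],
])

```text
time: 4.62
tool_pos: [0.5751, 0.2808, 0.085]
ee_rot: [3.141, -0.003, 0.325]
wrist_force: [0.1, 0.1, 0.4]
width: 0.0003
```

```bash
python3 - <<'E'
from bench import robot
import cv2,numpy as np
o=robot.get_obs();print(o["tool_pos"],o["ee_rot"],o["wrist_force"])
ims=[]
for n in("scene","top","wrist"):
    s=robot.snapshot(n);b=cv2.cvtColor(s["pixels"],cv2.COLOR_RGB2BGR)
    b={"scene":b[140:260,260:420],"top":b[130:250,230:390],"wrist":b[100:340:2,160:480:2]}[n]
    ims.append(cv2.resize(b,(400,300),interpolation=cv2.INTER_CUBIC))
cv2.imwrite("pics/c2.png",np.vstack([np.hstack(ims[:2]),np.hstack([ims[2],ims[2]*0])]))
E
```

```text
[0.57513547 0.28079998 0.08503083] [ 3.14136018 -0.00336149  0.32499829] [0.08434848 0.05333873 0.42369129]
```

View pics/c2.png

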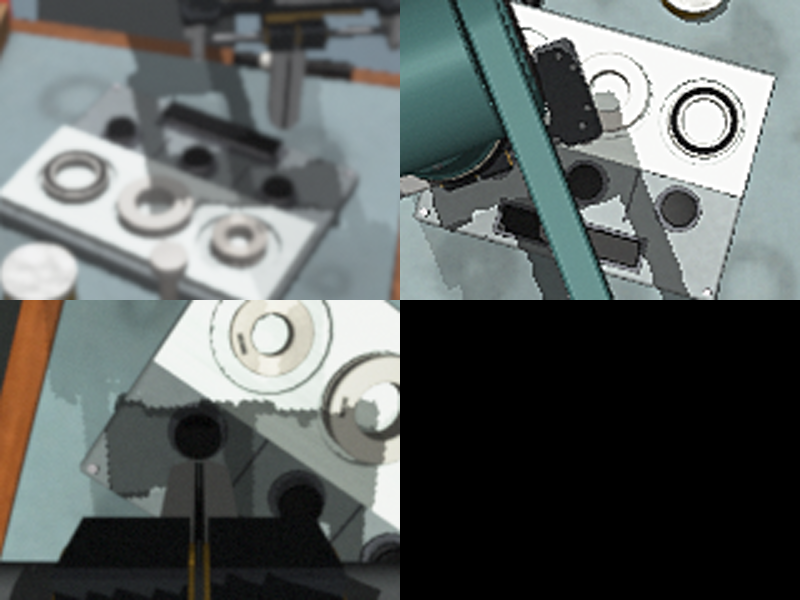

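The fingertips are above the left key, with the key straight ahead of the closed tips in the wrist view. Now I'll go down in small steps.

Emit:
servo_tool([
  [[0,0,0.15],0],
  [[0,0,0.3],0],
  [[0,0,0.42],0],
  [[0,0,0.42],0],
  [[0,0,0.42],0],
  [[0,0,0.42],0],
])

```text
time: 5.27
tool_pos: [0.5736, 0.2812, 0.0482]
ee_rot: [3.141, 0.001, 0.326]
wrist_force: [0.3, -0.1, -0.1]
width: 0.0006
```

```bash
python3 - <<'E'
from bench import robot
import cv2,numpy as np
o=robot.get_obs();print(o["tool_pos"],o["ee_rot"],o["wrist_force"])
ims=[]
for n in("scene","wrist"):
    s=robot.snapshot(n);b=cv2.cvtColor(s["pixels"],cv2.COLOR_RGB2BGR)
    b={"scene":b[160:250,310:430],"wrist":b[140:300,220:433]}[n]
    ims.append(cv2.resize(b,(400,300),interpolation=cv2.INTER_CUBIC))
cv2.imwrite("pics/c3.png",np.hstack(ims))
E
```

```text
[0.57361968 0.28117954 0.04821531] [3.14144357e+00 7.42563336e-04 3.25924041e-01] [ 0.3157768  -0.12633335 -0.09839986]
```

View pics/c3.png

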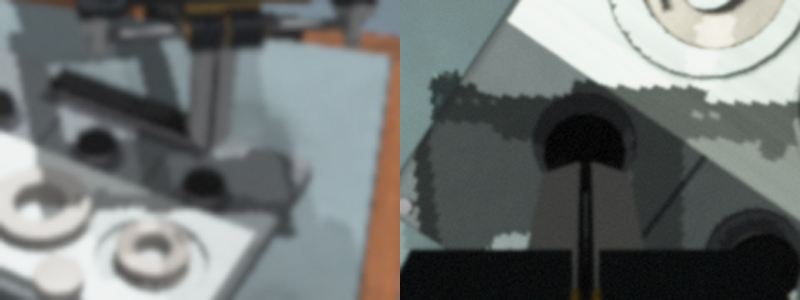

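```bash
python3 - <<'E'
from bench import robot
from h import *
for n in("scene","wrist"):
    s=robot.snapshot(n);T=np.linalg.inv(s["world_from_camera"])
    for P in ((.5736,.2812,.0482),(.574,.280,.038),(.552,.202,.038)):
        c=T@np.r_[P,1];p,_=cv2.projectPoints(c[:3].reshape(1,1,3),np.zeros(3),np.zeros(3),s["camera_matrix"],s["D"]);print(n,P,p.ravel().round(1))
    if n=="wrist":
        cv2.imwrite("pics/w3.png",cv2.resize(cv2.cvtColor(s["pixels"],cv2.COLOR_RGB2BGR)[170:290,240:400],None,fx=5,fy=5))
E
```

```text
scene (0.5736, 0.2812, 0.0482) [371.5 211. ]
scene (0.574, 0.28, 0.038) [370.7 214.3]
scene (0.552, 0.202, 0.038) [338.6 202.2]
wrist (0.5736, 0.2812, 0.0482) [317.5 226.5]
wrist (0.574, 0.28, 0.038) [319.4 221.5]
wrist (0.552, 0.202, 0.038) [414.  283.1]
```

View pics/w3.png

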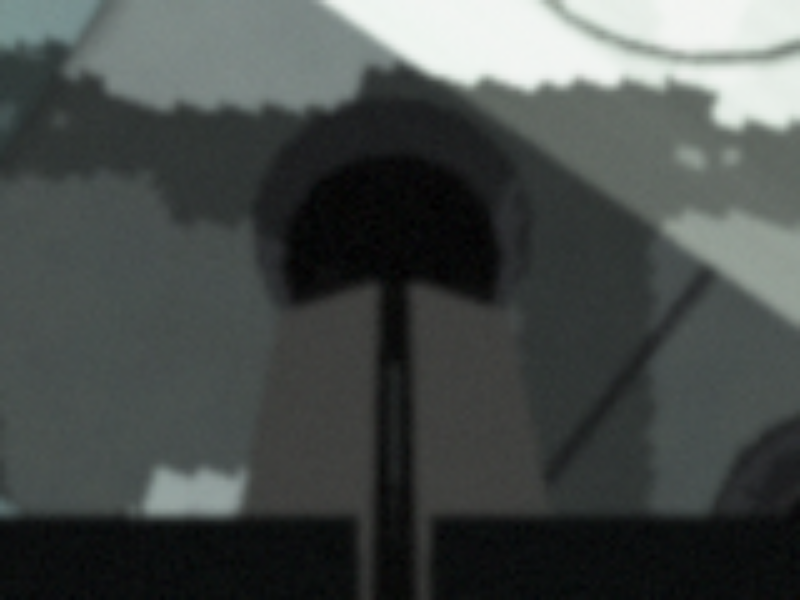

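Alignment is good: the key centre is at (318,222) and the predicted position was (319,221). Now I'll press gently.

Emit:
servo_tool([
  [[0,0,0.03],0],
  [[0,0,0.06],0],
  [[0,0,0.09],0],
  [[0,0,0.11],0],
  [[0,0,0.13],0],
  [[0,0,0.14],0],
  [[0,0,0.15],0],
  [[0,0,0.15],0],
  [[0,0,0.15],0],
])

```text
time: 6.22
tool_pos: [0.5738, 0.2812, 0.0366]
ee_rot: [3.141, 0.0, 0.326]
wrist_force: [0.2, -0.3, 0.1]
width: 0.0004
```

Emit:
servo_tool([
  [[0,0,0.01],0],
  [[0,0,0.02],0],
  [[0,0,0.03],0],
  [[0,0,0.03],0],
  [[0,0,0.03],0],
])

```text
time: 6.63
tool_pos: [0.5737, 0.2812, 0.0341]
ee_rot: [3.141, 0.0, 0.326]
wrist_force: [-0.3, -0.3, 0.4]
width: 0.0006
```

```bash
cat > look.py <<'E'
import sys
from bench import robot
import cv2,numpy as np
o=robot.get_obs();print(o["time"],o["tool_pos"],o["wrist_force"],o["wrist_torque"])
ims=[]
for n in("scene","wrist"):
    s=robot.snapshot(n);b=cv2.cvtColor(s["pixels"],cv2.COLOR_RGB2BGR)
    b={"scene":b[170:240,330:423],"wrist":b[150:300,220:420]}[n]
    ims.append(cv2.resize(b,(400,300),interpolation=cv2.INTER_CUBIC))
o=robot.get_obs();print(o["wrist_force"])
cv2.imwrite(sys.argv[1],np.hstack(ims))
E
python3 look.py pics/c4.png
```

```text
6.6333 [0.57370219 0.28119085 0.03413211] [-0.29282905 -0.34064079  0.37964967] [-0.00042259  0.0149901   0.04289262]
[-0.42014094  1.25470932 -0.52045255]
```

View pics/c4.png

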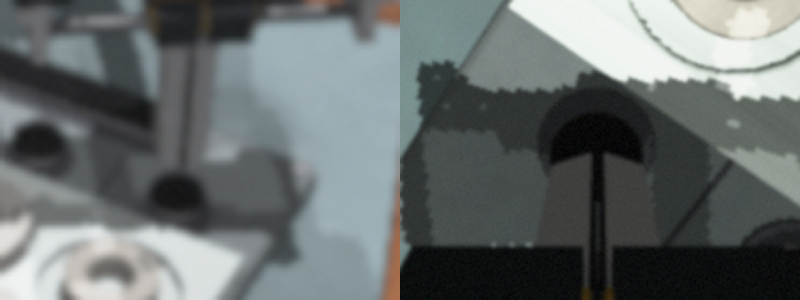

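No contact force yet. The tip looks like it is just reaching the key top, so I'll continue in millimetre steps.

Emit:
servo_tool([
  [[0,0,0.01],0],
  [[0,0,0.02],0],
  [[0,0,0.02],0],
  [[0,0,0.02],0],
])

```text
time: 7.07
tool_pos: [0.5737, 0.2812, 0.0325]
ee_rot: [3.141, 0.0, 0.326]
wrist_force: [-0.5, 0.1, 0.3]
width: 0.0004
```

Emit:
servo_tool([
  [[0,0,0.01],0],
  [[0,0,0.02],0],
  [[0,0,0.02],0],
  [[0,0,0.02],0],
])

```text
time: 7.4
tool_pos: [0.5737, 0.2812, 0.0309]
ee_rot: [3.141, 0.0, 0.326]
wrist_force: [-0.4, 0.3, 0.4]
width: 0.0007
```

```bash
python3 - <<'E'
from bench import robot
from h import *
for n,(y0,y1,x0,x1) in {"scene":(170,240,325,418),"wrist":(180,270,250,370)}.items():
    s=robot.snapshot(n);np.savez(n+"5.npz",**s)
    b=cv2.cvtColor(s["pixels"],cv2.COLOR_RGB2BGR)[y0:y1,x0:x1]
    b=cv2.resize(b,(x1*8-x0*8 if n=="scene" else 720,y1*8-y0*8 if n=="scene" else 540),interpolation=cv2.INTER_CUBIC)
    b=np.clip(b.astype(float)*1.7,0,255).astype(np.uint8)
    cv2.imwrite(f"pics/{n}5.png",b)
E
```

```text
(no output)
```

View pics/scene5.png

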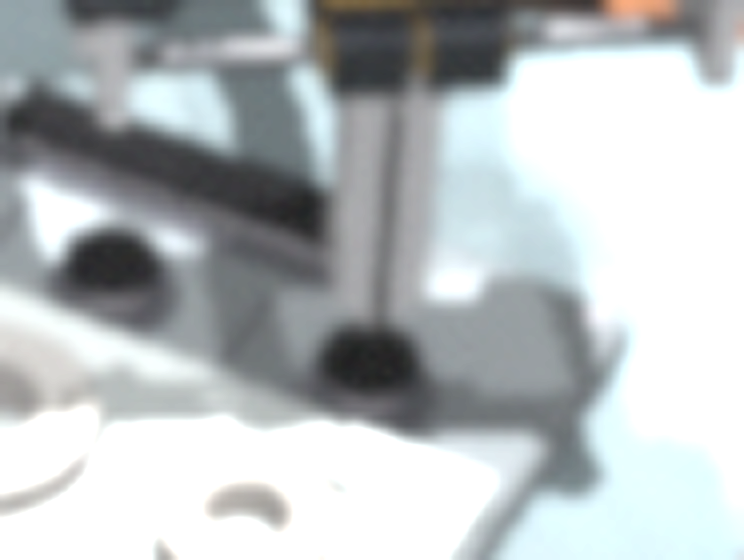

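View pics/wrist5.png

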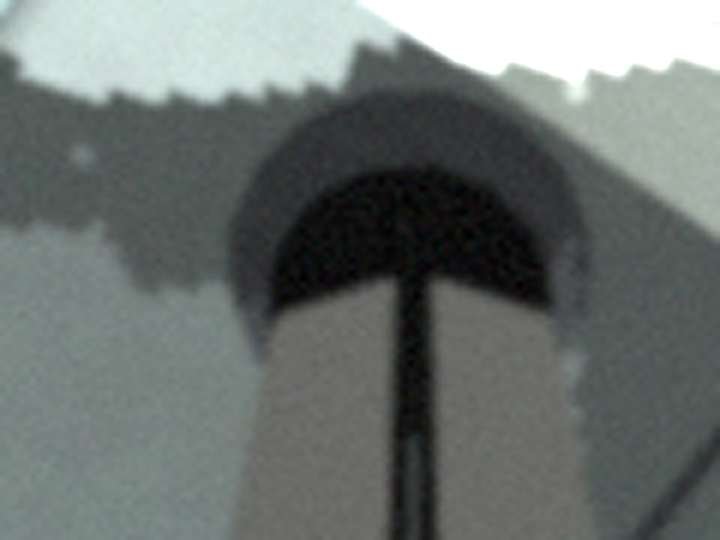

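```bash
python3 - <<'E'
from h import *
a=np.load("scene5.npz");b=np.load("wrist5.npz")
def tri(pa,pb):
    P=[];q=[]
    for s,p in((a,pa),(b,pb)):
        P.append(np.linalg.inv(s["world_from_camera"])[:3]);q.append(cv2.undistortPoints(np.array([[p]],float),s["camera_matrix"],s["D"])[0,0].reshape(2,1))
    X=cv2.triangulatePoints(P[0],P[1],q[0],q[1]).ravel();return X[:3]/X[3]
print("tip",tri((371.5,209.8),(318.8,226.3)))
for z in(.03,.038,.046,.054):print(z,ray(a,(371.5,209.8),z),ray(b,(318.8,226.3),z))
# key top center: scene ellipse centre (325+370/8, 170+360/8)
print("key",ray(a,(325+369/8,170+358/8),.038))
# key from wrist: left-right extents 270..553, top 165 -> radius 142/6 px
print("keyw",ray(b,(250+412/6,180+(165+138)/6),.038))
E
```

```text
tip [0.58395845 0.28296218 0.06143587]
0.03 [0.55072929 0.27832875 0.03      ] [0.57356662 0.28023083 0.03      ]
0.038 [0.55916453 0.27929991 0.038     ] [0.57621558 0.28113596 0.038     ]
0.046 [0.56759976 0.28027106 0.046     ] [0.57886455 0.28204109 0.046     ]
0.054 [0.576035   0.28124222 0.054     ] [0.58151352 0.28294622 0.054     ]
key [0.57510113 0.28120919 0.038     ]
keyw [0.57359111 0.28033535 0.038     ]
```

```bash
python3 - <<'E'
from h import *
a=np.load("scene5.npz")
p=(260+285/2.5,140+126/2.5)
for z in(.085,.095,.105,.115):print(z,ray(a,p,z))
E
python3 - <<'E'
from bench import robot
import numpy as np
F=[]
o=robot.get_obs();print(o)
E
```

```text
0.085 [0.54636115 0.27979452 0.085     ]
0.095 [0.55781386 0.28108439 0.095     ]
0.105 [0.56926656 0.28237426 0.105     ]
0.115 [0.58071927 0.28366414 0.115     ]
{'time': 7.5, 'joint_positions': array([ 3.67036988e-01,  3.50593899e-01,  1.35176452e+00, -6.19503497e-05,
        1.43922638e+00,  1.61205997e+00]), 'qvel': array([-0.0012885 , -0.00233901, -0.00018209, -0.00137264, -0.00013122,
       -0.00066184]), 'joint_torque': array([-1.56442973e-03, -4.35330570e+01, -2.87907475e+01,  1.21386451e-02,
       -7.28975795e-02, -1.08169431e-06]), 'tool_pos': array([0.57378932, 0.28121208, 0.03105686]), 'ee_rot': array([ 3.14153161e+00, -1.03811345e-05,  3.25781469e-01]), 'wrist_force': array([ 0.14764985, -0.0479222 ,  0.42880805]), 'wrist_torque': array([ 0.01923893, -0.05946461, -0.0304448 ]), 'width': 0.00037196247276722087}
```

In both views the visible tips lie about 24 mm above the reported TCP. That agrees with there being no contact force. I'll keep descending in small steps and watch force and pictures.

Emit:
servo_tool([
  [[0,0,0.01],0],
  [[0,0,0.02],0],
  [[0,0,0.03],0],
  [[0,0,0.04],0],
  [[0,0,0.04],0],
  [[0,0,0.04],0],
])

```text
time: 8.0
tool_pos: [0.5737, 0.2812, 0.0277]
ee_rot: [3.142, 0.0, 0.326]
wrist_force: [0.1, 0.2, -0.1]
width: 0.0004
```

Emit:
servo_tool([
  [[0,0,0.01],0],
  [[0,0,0.02],0],
  [[0,0,0.03],0],
  [[0,0,0.04],0],
  [[0,0,0.04],0],
  [[0,0,0.04],0],
])

```text
time: 8.5
tool_pos: [0.5737, 0.2812, 0.0245]
ee_rot: [3.141, 0.0, 0.326]
wrist_force: [-0.2, -0.1, 0.4]
width: 0.0008
```

```bash
python3 look.py pics/c6.png
```

```text
8.5 [0.57370457 0.28117856 0.02451598] [-0.15356631 -0.0994999   0.40720319] [-0.00032149  0.03277826  0.01835535]
[-0.53146415  0.38047666 -0.94403837]
```

View pics/c6.png

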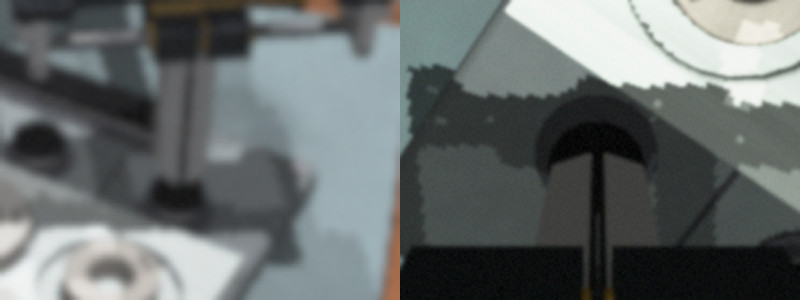

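Emit:
servo_tool([
  [[0,0,0.01],0],
  [[0,0,0.02],0],
  [[0,0,0.03],0],
  [[0,0,0.04],0],
  [[0,0,0.04],0],
  [[0,0,0.04],0],
])

```text
time: 9.1
tool_pos: [0.5737, 0.2812, 0.0213]
ee_rot: [3.142, 0.0, 0.326]
wrist_force: [-0.3, -0.3, 0.5]
width: 0.0001
```

Emit:
servo_tool([
  [[0,0,0.01],0],
  [[0,0,0.02],0],
  [[0,0,0.03],0],
  [[0,0,0.03],0],
  [[0,0,0.03],0],
])

```text
time: 9.52
tool_pos: [0.5737, 0.2812, 0.0189]
ee_rot: [3.141, 0.0, 0.326]
wrist_force: [1.2, 0.1, 0.3]
width: 0.0005
```

```bash
python3 look.py pics/c7.png
```

```text
9.5167 [0.57369318 0.28117595 0.01890607] [1.19592272 0.10735167 0.25009144] [ 0.02275898 -0.00011477  0.02441861]
[0.37347589 0.22202046 0.75226652]
```

View pics/c7.png

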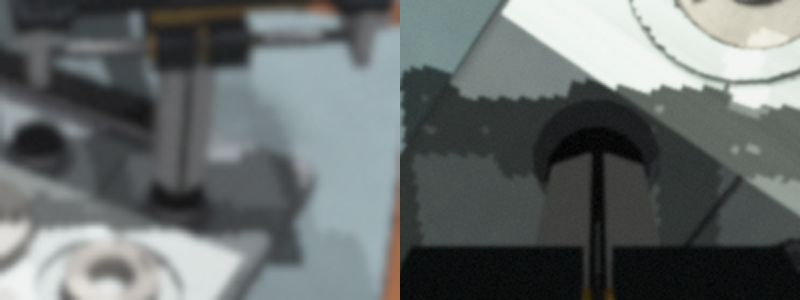

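Emit:
servo_tool([
  [[0,0,0.01],0],
  [[0,0,0.02],0],
  [[0,0,0.02],0],
  [[0,0,0.02],0],
])

```text
time: 9.95
tool_pos: [0.5737, 0.2812, 0.0173]
ee_rot: [3.142, 0.0, 0.326]
wrist_force: [-0.1, 0.4, 0.4]
width: 0.0006
```

Emit:
servo_tool([
  [[0,0,0.01],0],
  [[0,0,0.02],0],
  [[0,0,0.02],0],
  [[0,0,0.02],0],
])

```text
time: 10.28
tool_pos: [0.5737, 0.2811, 0.0157]
ee_rot: [3.141, 0.0, 0.326]
wrist_force: [-0.2, -0.4, -0.1]
width: 0.0006
```

Emit:
servo_tool([
  [[0,0,0.01],0],
  [[0,0,0.02],0],
  [[0,0,0.02],0],
  [[0,0,0.02],0],
])

```text
time: 10.62
tool_pos: [0.5737, 0.2812, 0.0141]
ee_rot: [3.142, 0.0, 0.326]
wrist_force: [-0.5, -0.4, -0.5]
width: 0.0005
```

```bash
python3 look.py pics/c8.png
```

```text
10.6167 [0.57369574 0.28119499 0.01412635] [-0.53992037 -0.3982473  -0.46058242] [0.00419269 0.01334128 0.01718293]
[-0.14492726  0.03080168 -1.18562992]
```

View pics/c8.png

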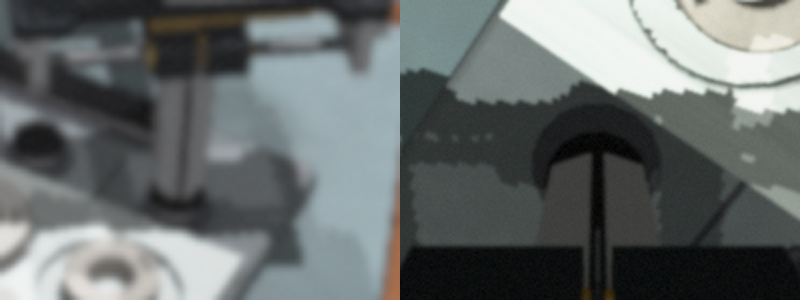

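Emit:
servo_tool([
  [[0,0,0.01],0],
  [[0,0,0.02],0],
  [[0,0,0.02],0],
  [[0,0,0.02],0],
])

```text
time: 11.05
tool_pos: [0.5737, 0.2812, 0.0125]
ee_rot: [3.142, 0.0, 0.326]
wrist_force: [0.2, 0.2, 0.5]
width: 0.0004
```

Emit:
servo_tool([
  [[0,0,0.01],0],
  [[0,0,0.01],0],
  [[0,0,0.01],0],
])

```text
time: 11.3
tool_pos: [0.5737, 0.2812, 0.0117]
ee_rot: [3.142, 0.0, 0.326]
wrist_force: [0.4, 0.6, 0.2]
width: 0.0005
```

```bash
python3 look.py pics/c9.png
```

```text
11.3 [0.57370613 0.28117885 0.01174864] [0.44909467 0.62287305 0.15077773] [-0.00679646 -0.00497798  0.04521519]
[ 0.63295602 -0.06575942 -0.60211315]
```

View pics/c9.png

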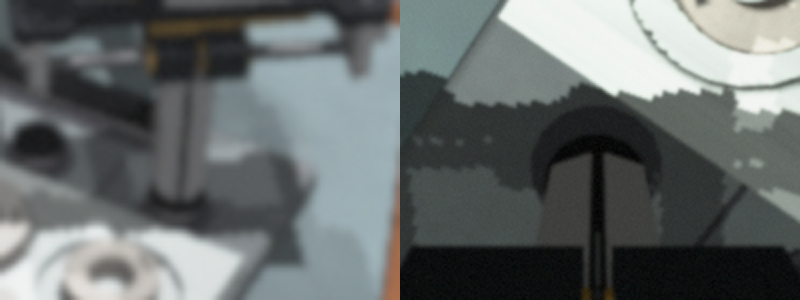

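Emit:
servo_tool([
  [[0,0,0.01],0],
  [[0,0,0.02],0],
  [[0,0,0.02],0],
])

```text
time: 11.65
tool_pos: [0.5739, 0.2813, 0.0104]
ee_rot: [3.142, -0.0, 0.326]
wrist_force: [0.6, -0.1, 0.6]
width: 0.0004
```

Emit:
servo_tool([
  [[0,0,0.01],0],
  [[0,0,0.01],0],
  [[0,0,0.01],0],
])

```text
time: 11.9
tool_pos: [0.5739, 0.2813, 0.0097]
ee_rot: [3.142, -0.0, 0.326]
wrist_force: [0.1, 0.7, 2.4]
width: 0.0002
```

Emit:
servo_tool([
  [[0,0,0.01],0],
  [[0,0,0.01],0],
  [[0,0,0.01],0],
])

```text
time: 12.15
tool_pos: [0.5739, 0.2813, 0.0088]
ee_rot: [3.142, -0.0, 0.326]
wrist_force: [-0.2, 0.1, 1.8]
width: 0.0007
```

Emit:
servo_tool([
  [[0,0,0.01],0],
  [[0,0,0.01],0],
  [[0,0,0.01],0],
])

```text
time: 12.4
tool_pos: [0.574, 0.2813, 0.008]
ee_rot: [3.142, -0.0, 0.326]
wrist_force: [0.2, -0.6, 3.4]
width: 0.0005
```

Emit:
servo_tool([
  [[0,0,0.01],0],
  [[0,0,0.01],0],
  [[0,0,0.01],0],
])

```text
time: 12.65
tool_pos: [0.5739, 0.2813, 0.0072]
ee_rot: [3.142, -0.0, 0.326]
wrist_force: [0.3, 0.5, 2.2]
width: 0.0008
```

Emit:
servo_tool([
  [[0,0,0.01],0],
  [[0,0,0.01],0],
  [[0,0,0.01],0],
])

```text
time: 12.9
tool_pos: [0.5739, 0.2813, 0.0064]
ee_rot: [3.142, -0.0, 0.326]
wrist_force: [0.3, 0.8, 4.0]
width: 0.0003
```

```bash
python3 look.py pics/c10.png
```

```text
12.9 [0.5739354  0.28128077 0.00639746] [0.3087483  0.75648285 4.02041526] [ 0.02471559 -0.02633352  0.01759267]
[0.99306218 0.60653103 2.43585848]
```

View pics/c10.png

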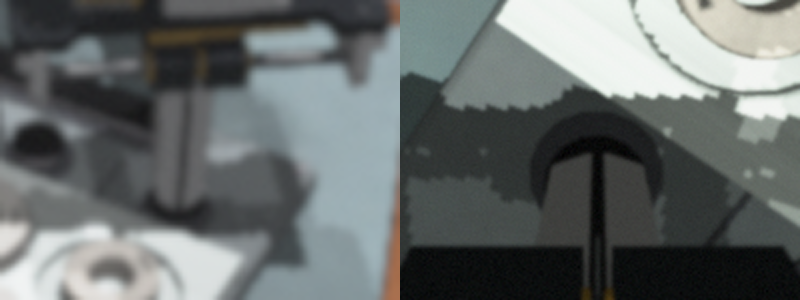

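Emit:
servo_tool([
  [[0,0,0.01],0],
  [[0,0,0.01],0],
  [[0,0,0.01],0],
  [[0,0,0.01],0],
])

```text
time: 13.33
tool_pos: [0.5739, 0.2813, 0.0056]
ee_rot: [3.141, -0.0, 0.326]
wrist_force: [0.1, 1.1, 3.6]
width: 0.0004
```

Emit:
servo_tool([
  [[0,0,0],0],
  [[0,0,0],0],
])

```text
time: 13.5
tool_pos: [0.5739, 0.2813, 0.0055]
ee_rot: [3.142, -0.0, 0.326]
wrist_force: [0.0, 0.3, 3.7]
width: 0.0002
```

Step 1 is done: about 3.6 N and roughly 5 mm of travel, with the key visibly down. Now I'll release it and go to the bar.

Emit:
servo_tool([
  [[0,0,-0.1],0],
  [[0,0,-0.3],0],
  [[0,0,-0.5],0],
  [[0,0,-0.5],0],
])

```text
time: 13.83
tool_pos: [0.5752, 0.2818, 0.0486]
ee_rot: [-3.142, -0.004, 0.326]
wrist_force: [-0.4, -0.0, 0.7]
width: 0.0005
```

Emit:
servo_tool([
  [[-0.3,0.15,0],0],
  [[-0.6,0.3,0],0],
  [[-0.9,0.45,0],0],
  [[-1,0.52,0],0],
  [[-1,0.52,0],0],
])

```text
time: 14.25
tool_pos: [0.5095, 0.2147, 0.0445]
ee_rot: [3.141, 0.002, 0.324]
wrist_force: [-0.0, 0.5, 0.1]
width: 0.0005
```

Emit:
servo_tool([
  [[-0.07,0,0],0],
  [[-0.07,0,0],0],
  [[-0.07,0,0],0],
  [[-0.07,0,0],0],
])

```text
time: 14.58
tool_pos: [0.5066, 0.215, 0.0454]
ee_rot: [-3.142, -0.0, 0.326]
wrist_force: [-0.5, 0.3, -0.3]
width: 0.0006
```

```bash
sed -e 's/170:240,330:423/150:240,290:410/' -e 's/150:300,220:420/100:300,200:467/' look.py > look2.py; python3 look2.py pics/d1.png; python3 - <<'E'
from bench import robot
from h import *
o=robot.get_obs();t=o["tool_pos"]
for n in ("scene","wrist"):
    s=robot.snapshot(n);T=np.linalg.inv(s["world_from_camera"])
    for P in (t+[.0076,.0026,.026],(.506,.215,.038),(.5515,.202,.038)):
        c=T@np.r_[P,1];p,_=cv2.projectPoints(c[:3].reshape(1,1,3),np.zeros(3),np.zeros(3),s["camera_matrix"],s["D"]);p=p.ravel()
        q=(p-[290,150])*400/120 if n=="scene" else (p-[200,100])*1.5+[400,0]
        print(n,P,p.round(1),q.round())
E
```

```text
14.5833 [0.5065679  0.21504126 0.04538009] [-0.49916721  0.33047171 -0.27024683] [-0.03495129 -0.00668095 -0.00309816]
[0.19712854 0.09375669 0.87329478]
scene [0.51402822 0.21749706 0.07132339] [349.  181.7] [197. 106.]
scene (0.506, 0.215, 0.038) [348.3 190.2] [194. 134.]
scene (0.5515, 0.202, 0.038) [338.6 202.1] [162. 174.]
wrist [0.51402822 0.21749706 0.07132339] [317.2 227.7] [576. 192.]
wrist (0.506, 0.215, 0.038) [317.  222.8] [576. 184.]
wrist (0.5515, 0.202, 0.038) [359.6 164.2] [639.  96.]
```

View pics/d1.png

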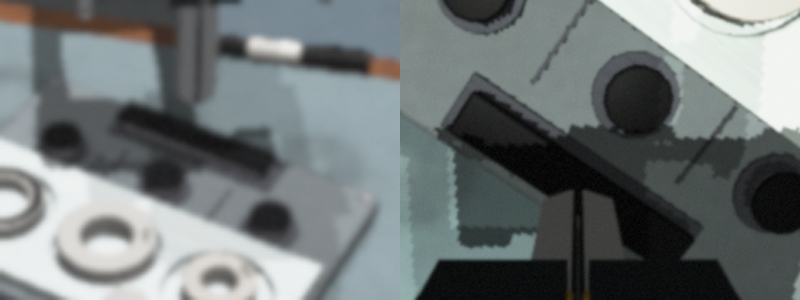

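The scene view shows the left key back up at (270,215) and the tips over the bar centre. Now I'll descend.

Emit:
servo_tool([
  [[0,0,0.1],0],
  [[0,0,0.2],0],
  [[0,0,0.3],0],
  [[0,0,0.36],0],
  [[0,0,0.38],0],
  [[0,0,0.39],0],
  [[0,0,0.39],0],
])

```text
time: 15.37
tool_pos: [0.5059, 0.2143, 0.014]
ee_rot: [3.141, 0.0, 0.326]
wrist_force: [0.2, 0.2, 0.5]
width: 0.0001
```

```bash
python3 look2.py pics/d2.png
```

```text
15.3667 [0.50589954 0.2143258  0.0139628 ] [0.16670605 0.23937811 0.49988316] [ 0.02519497  0.01377166 -0.03807064]
[-0.05401568 -0.04245786  0.09971275]
```

View pics/d2.png

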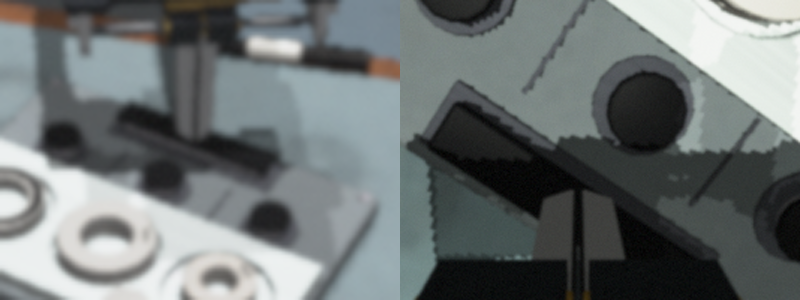

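Emit:
servo_tool([
  [[0,0,0.01],0],
  [[0,0,0.02],0],
  [[0,0,0.03],0],
  [[0,0,0.04],0],
  [[0,0,0.05],0],
  [[0,0,0.05],0],
])

```text
time: 15.97
tool_pos: [0.5061, 0.2144, 0.0103]
ee_rot: [3.141, -0.0, 0.326]
wrist_force: [-0.5, 0.6, 0.5]
width: 0.0005
```

Emit:
servo_tool([
  [[0,0,0.01],0],
  [[0,0,0.02],0],
  [[0,0,0.02],0],
  [[0,0,0.02],0],
])

```text
time: 16.3
tool_pos: [0.5061, 0.2144, 0.0088]
ee_rot: [3.141, -0.0, 0.326]
wrist_force: [-1.4, 0.3, 2.2]
width: 0.0005
```

Emit:
servo_tool([
  [[0,0,0.01],0],
  [[0,0,0.02],0],
  [[0,0,0.02],0],
  [[0,0,0.02],0],
])

```text
time: 16.63
tool_pos: [0.5061, 0.2144, 0.0072]
ee_rot: [3.141, -0.0, 0.326]
wrist_force: [-1.2, -0.2, 2.5]
width: 0.0005
```

```bash
python3 look2.py pics/d3.png
```

```text
16.6333 [0.50609698 0.2144228  0.00720585] [-1.15172301 -0.22395506  2.51819599] [-0.05862306  0.13447295  0.0304704 ]
[0.60950523 0.21352486 2.90561077]
```

View pics/d3.png

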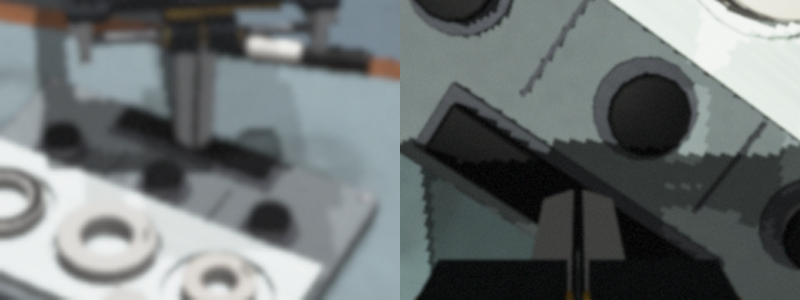

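Contact is made and the bar is going down, visibly lower than in the last view. I'll press about 1.5 mm more and hold.

Emit:
servo_tool([
  [[0,0,0.01],0],
  [[0,0,0.02],0],
  [[0,0,0.02],0],
  [[0,0,0.02],0],
  [[0,0,0.02],0],
])

```text
time: 17.15
tool_pos: [0.5061, 0.2144, 0.0056]
ee_rot: [3.142, -0.0, 0.326]
wrist_force: [-1.0, -0.6, 3.9]
width: 0.0007
```

Emit:
servo_tool([
  [[0,0,0],0],
  [[0,0,0],0],
])

```text
time: 17.32
tool_pos: [0.5061, 0.2144, 0.0056]
ee_rot: [3.141, -0.0, 0.326]
wrist_force: [-0.3, -0.7, 3.3]
width: 0.0004
```

Pressed: about 3.6 N and 5 mm. Now withdrawing straight up.

Emit:
servo_tool([
  [[0,0,-0.1],0],
  [[0,0,-0.4],0],
  [[0,0,-0.8],0],
  [[0,0,-1],0],
])

```text
time: 17.65
tool_pos: [0.507, 0.2147, 0.0885]
ee_rot: [3.141, -0.003, 0.326]
wrist_force: [0.9, 0.4, 0.9]
width: 0.0006
```

Emit:
servo_tool([
  [[0,0,-0.4],0],
  [[0,0,-0.8],0],
  [[0,0,-1],0],
])

```text
time: 17.9
tool_pos: [0.5072, 0.2148, 0.1697]
ee_rot: [3.141, -0.005, 0.326]
wrist_force: [0.5, 0.8, 0.7]
width: 0.0004
```

Emit:
servo_tool([
  [[0,0,-0.4],0],
  [[0,0,-0.8],0],
  [[0,0,-1],0],
])

```text
time: 18.15
tool_pos: [0.5068, 0.2147, 0.2497]
ee_rot: [3.141, -0.005, 0.326]
wrist_force: [0.3, -0.4, 0.7]
width: 0.0009
```

Emit:
servo_tool([
  [[0,0,-0.4],0],
  [[0,0,-0.8],0],
  [[0,0,-0.8],0],
  [[0,0,-0.8],0],
  [[0,0,-0.8],0],
])

```text
time: 18.57
tool_pos: [0.5057, 0.2143, 0.3084]
ee_rot: [3.142, 0.002, 0.326]
wrist_force: [0.5, -0.6, -0.5]
width: 0.0003
```

```bash
python3 look2.py pics/e1.png; python3 - <<'E'
from bench import robot
from h import *
s=robot.snapshot("scene");cv2.imwrite("pics/scenef.png",cv2.cvtColor(s["pixels"],cv2.COLOR_RGB2BGR))
a=np.load("scene0.npz")["pixels"].astype(int);d=(abs(s["pixels"].astype(int)-a).max(2)).astype(np.uint8);d=np.clip(d.astype(int)*3,0,255)
cv2.imwrite("pics/diff.png",d[140:320,230:430].repeat(3,0).repeat(3,1))
E
```

```text
18.5667 [0.5056888  0.21433534 0.3083685 ] [ 0.4684029  -0.58007271 -0.49406893] [-0.03570526 -0.01984273 -0.00152381]
[ 0.29531633 -0.31387845  0.36283505][ WARN:0@1.514] global loadsave.cpp:1063 imwrite_ Unsupported depth image for selected encoder is fallbacked to CV_8U.
```

View pics/scenef.png

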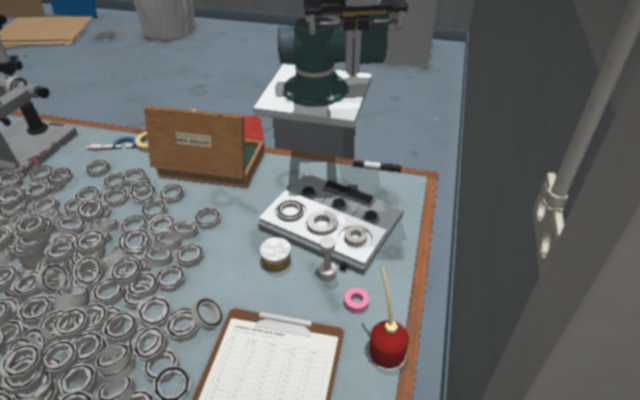

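View pics/diff.png

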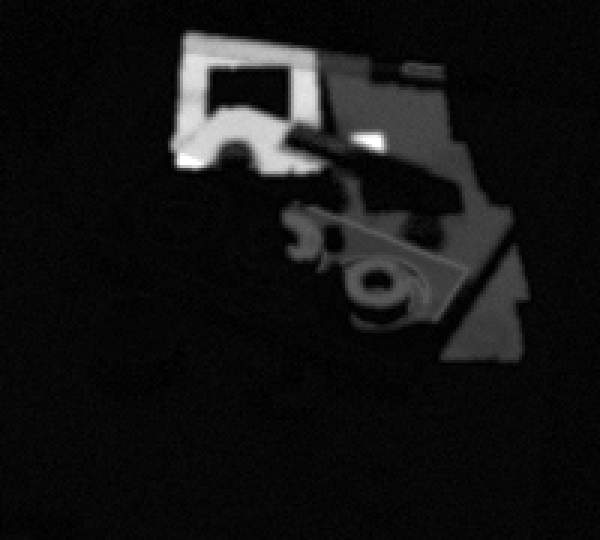

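The difference image shows only the arm's shadow. The rings, plug gauge, tin and marker are unmoved, and the keys and bar are up. I'll hand the job in.

```bash
python3 -c "
from bench import robot
print(robot.close_job())"
```

```text
the job is handed in; nothing more can be done
None
```

I pressed the left lane key and then the confirm bar with shut fingertips, let both come back up, withdrew to about 0.31 m and handed the job in. The clock was under 19 s. The hand-in gives no verdict, so I don't know the judged result.

- **Ring:** the smallest ring lay in the left nest, and the top, scene and wrist views agreed on this.
- **Presses:** both presses reached about 3.6 N on the wrist sensor, which I take as roughly 5 mm of travel. The key and the bar visibly went down.
- **Last checks:** the scene picture compared with the one from the start showed only the arm's shadow. The rings, plug gauge, tin and marker had not visibly moved, the keys and bar were up, and the wrist force was back to noise.
- **Disagreement:** the fingertips touched at a reported TCP height of about 11 mm, although the key tops are 38 mm above the bench. The pictures also put the tips about 22–30 mm above the reported TCP. I found contact by small steps, watching the force and the pictures, and did not trust the reported height.

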